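# Check the dust box is cool, then open and hold its sprung lid

### The arm

A 6-joint arm with a two-finger parallel gripper is mounted at the origin on the work surface. World frame = base frame: x ahead of the robot, y to its left, z up, the work surface at z = 0. Lengths are in m, angles in rad, forces in N, time in s.
With the tool pointing down it reaches from about 0.4 to 0.825 m from the base axis. Payload 7 kg.
Tool frame: the origin (TCP) lies midway between the tips of the shut fingers; the grasp point (between the pads) lies 19 mm behind it (grasp_offset is the distance from the TCP to the grasp point, in m); y points along the fingers, z is the direction in which the jaws open and shut, and the axes are right-handed (so a half turn about y gives the same grasp; the last joint's range is limited). The gripper opens to 88 mm and grips with 3 to 60 N. Pads are 19 mm wide; open, the fingers measure 130 mm over their backs; the gripper's body (78 mm by 193 mm) begins 47 mm behind the grasp point.
Start: joints at [1.573, 0.359, 0.012, 0, -1.224, -0.288], TCP at [0.19, 0.648, 0.227] pointing down, gripper open.
Joint ranges: [-3.07, 3.07], [-1.43, 2.12], [-1.02, 1.25], [-3.03, 1.67], [-3.05, -0], [-3.03, 3.03]. Speed limits (rad/s): [2.39, 2.39, 3.01, 3.14, 3.14, 3.14].

### API

Orientations are given as [roll, pitch, yaw] about the fixed x, y, z axes, in that order (R = Rz(yaw) Ry(pitch) Rx(roll)).
In Python, from station import * gives the robot as it stands. The module is installed in compiled form; this text tells all that it offers.
- The arm moves only by the tool send_rows, never from a script. Its arguments are lists of equal length, an entry for each row: "travel": the shift along the tool's x, y, z in m, a list of three; "delta_rot": the turn, a rotation vector about the tool's x, y, z in degrees, a list of three; "hand": the finger opening in m, from 0 to 0.0876. A call has 1 to 8 rows; each row shifts and turns the commanded pose from where the row before left it, along the tool's axes as they then stand; what a row does not reach is not made up. A row lasts 1/8 s, in which the tool goes at most 62.5 mm and 10.7 degrees, less where a joint would pass 70% of its speed; a pose out of reach is approached as far as the arm can. A call with a gripper value outside its range is refused whole. The fingers move at their own pace and stop on an object; "grip_force" is the grip in N (left out, the last holds). Time passes only in rows, so rows that do not move let the fingers close. It gives the time, the measured TCP pose, the force and the opening at its end, in the units of the state.
- observe(): the state, without advancing time (a new reading comes with each control period).
- camera(name): name is "scene" or "top" or "wrist"; returns (picture, depth): 400x640x3 uint8, red, green, blue; 400x640 float32, m along the optical axis (not along the pixel's ray), 0 where there is no reading.
- camera_params(name): a dict with "vertical_fov" (degrees; the focal length in pixels is half the picture's height over the tangent of half this angle, whatever the lens; pixels are square), "cx", "cy" (the principal point, pixels), "k1" (the pictures are not rectified: a ray, as slopes to the right and down, at radius r is drawn at 1 + k1 r^2 times it, then the intrinsics apply), "extrinsics" (4x4, takes a point from world to camera coordinates). Camera axes: x right, y up, looking along -z (the intrinsics and any distortion apply to the point x, -y, -z); pixel columns grow to the right and rows downward; lengths in m; the calibration is good to about 2 mm. A picture is of the moment at which its call begins: read the wrist's pose just before it. camera_params takes no time and is no camera call; for the wrist camera it gives the pose at the moment of the call.
- finish_job(): hands the job in, once; it reports no verdict.
The state is a dict: "time_s": time; "joint_pos": joint angles; "joint_vel": joint speeds; "effort": joint torques, N m; "position": TCP position; "eef_rot": TCP orientation; "contact_force": force on the tool from outside, world axes, zero at the start; "torque": the same for the moment, N m; "gripper_width": finger opening in m.
Only numpy, scipy, OpenCV 4.12 (cv2) and the standard library are available. Lean on these libraries where they do the work, as an engineer would, in place of code of your own. Each camera call takes 0.05 s, during which the arm holds its last target. There are 200 camera calls.

### The job

Before the grinding-dust box is opened, check it for heat: take the yellow stick thermometer from its cradle, point its nose at the black disc on the lid from about 6 cm and hold it steady there for a good second and a half, then stand it back in the cradle and let go of it. Then raise the box's sprung lid by its orange handle clearly past its balance point (which is about 55 degrees open, where the scale at the side has turned red), bring it back to just below (about 45 degrees, the green part of the scale) and keep holding it there with the fingers: the program finishes while still holding the lid. Leave the jar, the pads and the stone sample where they are.

Things in the scene. Friction and masses are not known exactly. Their poses are not given: they have to be found in the camera images.
- dust_box: Fixed blue box, 200 mm (its x) by 260 (y) by 100 tall, origin at the centre of its underside. Its -x side faces the robot; the lid is hinged along its far (+x) top edge. On its -y side stands a thin quarter-circle scale, radius 110 mm about the hinge line, 139 mm from the box's middle: white to 0.65 rad of lid angle, green 0.65 to 0.89, red beyond.
- lid (a joint): Lid angle, rad: 0 closed (the start), grows as the near edge rises, stop at 1.4. Plate 205 x 268 x 6 mm, 0.9 kg, hinge spring helping it open. Balance at about 0.95: below it the lid falls shut if let go (about 2 N at the handle lifts it from closed, under 1 N holds it near balance), above it it swings open to the stop. Raise it over 1.0, then hold it between 0.65 and 0.89.
- lid_handle (a point): Middle of the orange handle: round bar 14 mm thick, 120 long, along the box's y, on a post at each end; its centre is 43 mm above the lid's top. Lid closed, it lies 200 mm from the hinge towards box -x and 50 mm up. Pinch it from above, fingers on its near and far sides; with the gripper kept upright the bar turns between the fingers as the lid swings. Axes are the lid's.
- lid_hinge (a point): Middle of the lid's hinge line, at the box's far top edge: 100 mm along the box's +x and 100 mm up from the box's origin. The lid turns about its y axis; axes are the lid's.
- lid_target (a point): Centre of the matt black disc (60 mm diameter, white rim to 72 mm) on the top of the lid, 100 mm from the hinge, 108 mm above the table while the lid is closed; z is normal to the lid.
- thermometer: Loose yellow stick thermometer, a round stick 28 mm in diameter and 160 mm long, 0.12 kg, standing nose down in the cradle. Origin at the centre of its nose (black end), z along the stick away from the nose; it looks out along -z. The lower 30 mm taper to 22 mm. In the cradle its top is 166 mm above the table and the upper 100 mm stand free.
- thermometer_nose (a point): Centre of the nose, the thermometer's lower end (same as its origin); axes as the thermometer's.
- cradle: Fixed grey square cup, 50 x 50 mm outside, 66 mm tall, walls 6 mm (pocket 38 x 38 mm, floor 6 mm above the table), on a 90 mm square foot plate 6 mm thick. Origin at the centre of its underside. It stands left or right of the box.
- cradle_in (a point): Centre of the cradle's pocket floor, 6 mm above the table, z up; the thermometer's nose rests here.
- paste_jar: Loose green jar, 68 mm in diameter, 80 mm tall, origin at the centre of its underside; leave it alone.
- pad_stack: Loose stack of four coloured polishing pads, 100 mm in diameter, 36 mm tall, origin at the centre of its underside; leave it alone.
- stone_sample: Loose stone block 100 x 80 x 30 mm, origin at the centre of its underside; leave it alone.

How it is judged:
On the way, in this order (a step that is already met when the one before it is completed fails the run):
1. the held thermometer points at the black disc from 2 to 12 cm (line of sight within 22 mm of its centre each way), steady for 1 s, lid closed (x of lid_target in the frame of thermometer_nose between -0.022 and 0.022 m and y of lid_target in the frame of thermometer_nose between -0.022 and 0.022 m and z of lid_target in the frame of thermometer_nose between -0.12 and -0.02 m and linear speed of thermometer below 0.03 m/s and angular speed of thermometer below 0.3 rad/s and contact force between thermometer and the fingers above 0.5 N and value of joint lid below 0.05 rad), for 1 s.
2. the thermometer stands in its cradle again, let go, lid still closed (horizontal distance between thermometer_nose and cradle_in below 0.02 m and z of thermometer_nose in the frame of cradle_in below 0.015 m and angle between thermometer's own z axis and vertical below 0.35 rad and contact force between thermometer and the fingers below 0.05 N and value of joint lid below 0.05 rad), for 0.3 s.
3. the lid is raised past its balance point (over 1.0 rad) (value of joint lid above 1 rad), for 0.1 s.
At the end, for the whole second after the job is handed in: The fingers hold the lid still between 0.65 and 0.89 rad, just below its balance point (at least 0.2 N on the lid); the thermometer stands in its cradle; jar, pads and stone are within 30 mm of where they were (value of joint lid between 0.65 and 0.89 rad and velocity of joint lid between -0.1 and 0.1 rad/s and contact force between lid and the fingers above 0.2 N and horizontal distance between thermometer_nose and cradle_in below 0.02 m and z of thermometer_nose in the frame of cradle_in below 0.015 m and angle between thermometer's own z axis and vertical below 0.35 rad and contact force between thermometer and the fingers below 0.05 N and distance of each of paste_jar, pad_stack, stone_sample from where it was at the start of the episode below 0.03 m); the arm keeps its last pose, push and grip.
It fails at once if the paste jar is knocked over or moved more than 30 mm (distance of paste_jar from where it was at the start of the episode above 0.03 m or angle between paste_jar's own z axis and vertical above 0.5 rad).
It fails at once if the pad stack is knocked over or moved more than 30 mm (distance of pad_stack from where it was at the start of the episode above 0.03 m or angle between pad_stack's own z axis and vertical above 0.5 rad).
It fails at once if the stone sample is knocked over or moved more than 30 mm (distance of stone_sample from where it was at the start of the episode above 0.03 m or angle between stone_sample's own z axis and vertical above 0.5 rad).
It also fails if it takes over 72 s, if anything falls off the work surface, if the arm or the gripper's body presses on something with over 40 N, if the wrist force passes 120 N, or if a joint passes its speed limit or range.

## Working session

There is one attempt and no reset: what is moved stays moved. The work goes in short steps, Python scripts to look and compute and a tool call to move; the robot and the scene stay as the last step left them, time stands still between calls to the robot, and variables do not carry over. Pictures are saved under pics/ and viewed, about 8 in all and at most 12, crops included, and the job is handed in when it is done.

Besides the shell and the picture viewer there is one more tool, called after "Emit:" as a command line: name --argument value ..., lists and objects as JSON in quotes. send_rows: Moves the arm, as the interface text tells. Its arguments: {"type":"object","properties":{"travel":{"type":"array"},"delta_rot":{"type":"array"},"hand":{"type":"array"},"grip_force":{"type":"number"}},"required":["travel","delta_rot","hand"]}

```bash
mkdir -p pics
cat > h.py <<'E'
from station import *
import numpy as np, cv2
from scipy.spatial.transform import Rotation as R
def grab(n):
    p=camera_params(n); im,d=camera(n); return p,im,d
def cloud(p,d):
    h,w=d.shape; f=h/2/np.tan(np.radians(p["vertical_fov"])/2)
    K=np.array([[f,0,p["cx"]],[0,f,p["cy"]],[0,0,1.]])
    v,u=np.mgrid[:h,:w]
    q=cv2.undistortPoints(np.stack([u,v],-1).reshape(-1,1,2).astype(np.float64),K,np.array([p["k1"],0,0,0,0.])).reshape(h,w,2)
    c=np.stack([q[...,0]*d,-q[...,1]*d,-d,np.ones_like(d)],-1)
    return (c@np.linalg.inv(np.array(p["extrinsics"])).T)[...,:3]
E
python3 - <<'E'
from h import *
s=observe();print(s)
for n in ["scene","top"]:
    p,im,d=grab(n); np.savez(n,im=im,d=d,P=cloud(p,d)); cv2.imwrite(f"pics/{n}0.png",im[...,::-1]); print(n,np.round(np.linalg.inv(p["extrinsics"]),3).tolist(),p["k1"])
E
```

```text
{'time_s': 0.0, 'joint_pos': array([ 1.57310298e+00,  3.59378930e-01,  1.10790603e-02, -3.48948166e-04,
       -1.22413607e+00, -2.88092834e-01]), 'joint_vel': array([0.00041338, 0.00137627, 0.00081163, 0.00045442, 0.00019009,
       0.00082776]), 'effort': array([ 8.34954608e-05, -5.82722247e+01,  2.93058103e+01,  6.99725792e+00,
        6.95596682e-03, -1.44915562e-04]), 'position': array([0.1901837 , 0.64713901, 0.22563686]), 'eef_rot': array([-1.56913108e+00,  1.51381203e-04,  2.85568777e+00]), 'contact_force': array([-0.35715857,  0.01204489, -0.25492433]), 'torque': array([-0.01876443,  0.01917934, -0.02252281]), 'gripper_width': 0.08777404942872698}
scene [[0.003, -0.713, 0.702, 1.261], [1.0, 0.005, 0.001, -0.01], [-0.004, 0.702, 0.713, 0.793], [0.0, 0.0, 0.0, 1.0]] -0.008674542711454989
top [[-0.017, 0.979, -0.201, 0.362], [-1.0, -0.016, 0.007, 0.009], [0.004, 0.201, 0.979, 1.215], [0.0, 0.0, 0.0, 1.0]] 0.014314220923025367
```

View pics/scene0.png

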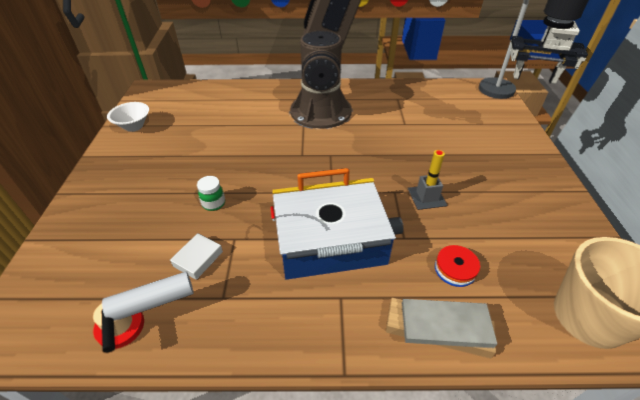

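View pics/top0.png

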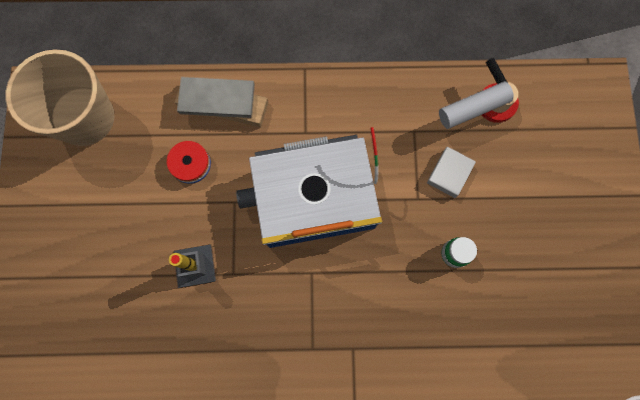

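The scene view shows the box at about (333,235), its black disc at (330,213) and the orange handle at (323,178). The thermometer is in its cradle at (430,185), on the +y side and leaning slightly. The top view shows the disc at (314,188), the handle at (322,229), the cradle at (195,267) and the thermometer's top at (176,259). The jar at (460,252), pads at (188,160) and stone at (452,172) are all clear of these.

Run:
```python
from h import *
for n in ["scene","top"]:
    z=np.load(n+".npz"); im,d,P=z["im"],z["d"],z["P"]
    hsv=cv2.cvtColor(im,cv2.COLOR_RGB2HSV); H,S,V=[hsv[...,i].astype(int) for i in range(3)]
    print(n)
    def box(u0,u1,v0,v1):
        m=np.zeros(d.shape,bool); m[v0:v1,u0:u1]=1; return m&(d>0)
    b={"scene":dict(disc=box(315,346,200,226),han=box(292,355,165,192),th=box(422,448,146,192),lid=box(270,395,180,260),cr=box(405,450,170,212)),
       "top":dict(disc=box(296,332,172,206),han=box(285,360,215,242),th=box(165,200,250,275),lid=box(245,385,135,245),cr=box(170,220,240,292))}[n]
    m=b["disc"]&(V<60); q=P[m]; print("disc",m.sum(),np.median(q,0),(q.min(0)+q.max(0))/2)
    m=b["han"]&(H<13)&(S>180)&(V>90)&(P[...,2]>.125); q=P[m]; 
    c=q.mean(0); u,s,vt=np.linalg.svd(q-c); t=(q-c)@vt[0]; print("handle",len(q),c,vt[0],t.min(),t.max(),"mid",c+vt[0]*(t.min()+t.max())/2,"zmax",np.percentile(q[:,2],95))
    m=b["lid"]&(S<60)&(V>120)&(abs(P[...,2]-.106)<.006); q=P[m]
    r=cv2.minAreaRect((q[:,:2]*1000).astype(np.float32)); print("lid",len(q),np.median(q[:,2]),r)
    m=b["th"]&(P[...,2]>.075)&(S>150)&((H<35)); q=P[m]; print("th",len(q))
    for a in np.arange(.075,.18,.015):
        k=(q[:,2]>a)&(q[:,2]<=a+.015)
        if k.sum()>2: print("  z",round(a,3),k.sum(),q[k].mean(0).round(4),q[k].min(0).round(4),q[k].max(0).round(4))
    m=b["cr"]&(abs(P[...,2]-.066)<.005)&(S<90); q=P[m]; print("rim",len(q),cv2.minAreaRect((q[:,:2]*1000).astype(np.float32)))
    m=b["cr"]&(abs(P[...,2]-.006)<.0035)&(S<90); q=P[m]; print("foot",len(q),cv2.minAreaRect((q[:,:2]*1000).astype(np.float32)))
```

```text
scene
disc 279 [0.63110456 0.01856684 0.10742477] [0.63014213 0.01939755 0.1076753 ]
handle 233 [0.53689116 0.00297704 0.14706883] [ 0.16301163 -0.98661634 -0.00392437] -0.06484530940471177 0.06567496271921441 mid [0.53695878 0.00256776 0.1470672 ] zmax 0.1567006043169276
lid 6430 0.10606654302197732 ((644.6339721679688, 18.572708129882812), (212.0643768310547, 274.7963562011719), 9.559661865234375)
th 282
  z 0.075 38 [0.4794 0.3045 0.0819] [0.4648 0.2958 0.0752] [0.4861 0.3176 0.0896]
  z 0.09 24 [0.479  0.3044 0.0995] [0.4678 0.2956 0.0907] [0.4847 0.3186 0.1045]
  z 0.105 42 [0.4795 0.3048 0.1122] [0.4635 0.2961 0.105 ] [0.486  0.3179 0.1195]
  z 0.12 41 [0.4793 0.3047 0.1272] [0.4663 0.2956 0.1201] [0.4866 0.3193 0.1346]
  z 0.135 45 [0.4792 0.3043 0.1422] [0.4641 0.2953 0.1351] [0.4856 0.319  0.1493]
  z 0.15 58 [0.4784 0.306  0.1593] [0.4589 0.2945 0.1511] [0.4851 0.32   0.165 ]
  z 0.165 34 [0.471  0.3055 0.1664] [0.4598 0.2948 0.1652] [0.4856 0.3143 0.1684]
rim 96 ((471.97943115234375, 308.6364440917969), (53.7750129699707, 48.61552429199219), 8.864639282226562)
foot 326 ((4
[... 597 characters left out ...]
z 0.09 16 [0.4663 0.3004 0.0997] [0.4555 0.2958 0.0904] [0.4818 0.308  0.1047]
  z 0.105 27 [0.4669 0.2988 0.112 ] [0.4554 0.2949 0.1057] [0.481  0.3098 0.1198]
  z 0.12 26 [0.465  0.2998 0.1285] [0.4558 0.2955 0.1205] [0.4813 0.3103 0.1347]
  z 0.135 24 [0.4654 0.2993 0.1435] [0.4562 0.2953 0.1354] [0.4798 0.3067 0.1499]
  z 0.15 45 [0.468  0.3041 0.1602] [0.4556 0.2948 0.1503] [0.4819 0.3218 0.165 ]
  z 0.165 119 [0.4691 0.3087 0.1679] [0.4567 0.2951 0.165 ] [0.4816 0.3215 0.1716]
rim 177 ((469.3787841796875, 309.42974853515625), (50.32987976074219, 50.70716094970703), 8.944043159484863)
foot 666 ((469.4296875, 308.55084228515625), (90.18251037597656, 91.80573272705078), 9.373862266540527)
```

```bash
cat >> h.py <<'E'
YAW=np.radians(99.5)
def plan(pts,n,yaw=YAW):
    """rows from the present pose to TCP points pts, n[i] rows each; yaw turned over first leg"""
    s=observe(); p=s["position"]; r=R.from_euler("xyz",s["eef_rot"]); T=[];D=[]
    for i,(q,k) in enumerate(zip(pts,n)):
        q=np.array(q,float); rt=R.from_euler("xyz",[-np.pi/2,0,yaw])
        for j in range(k):
            pn=p+(q-p)/(k-j); dr=(r.inv()*rt).as_rotvec()/(k-j); t=np.round(r.inv().apply(pn-p),4); d=np.round(np.degrees(dr),1)
            p=p+r.apply(t); r=r*R.from_rotvec(np.radians(d)); T.append(t.tolist()); D.append(d.tolist())
    print("t",s["time_s"],s["position"].round(4),s["eef_rot"].round(3),"F",s["contact_force"].round(1),"w",round(s["gripper_width"],4))
    for i in range(0,len(T),8): print("travel",T[i:i+8],"\nrot",D[i:i+8])
    print("end",p.round(4))
E
python3 -c "
from h import *
plan([(.4705,.3083,.215)],[8+4])"
```

```text
t 0.1 [0.1902 0.6472 0.2257] [-1.569  0.     2.856] F [-0.3  0.6 -0.3] w 0.0874
travel [[-0.0304, 0.0009, 0.0205], [-0.0321, 0.0009, 0.0176], [-0.0336, 0.0009, 0.0146], [-0.0349, 0.0009, 0.0113], [-0.0358, 0.0009, 0.0081], [-0.0363, 0.0009, 0.0047], [-0.0366, 0.001, 0.0013], [-0.0366, 0.0009, -0.0022]] 
rot [[-0.0, 5.3, -0.0], [-0.0, 5.3, -0.0], [-0.0, 5.4, -0.0], [-0.0, 5.3, -0.0], [-0.0, 5.4, -0.0], [-0.0, 5.3, -0.0], [-0.0, 5.4, -0.0], [-0.0, 5.3, -0.0]]
travel [[-0.0362, 0.001, -0.0055], [-0.0356, 0.0009, -0.0089], [-0.0346, 0.001, -0.0122], [-0.0332, 0.0009, -0.0153]] 
rot [[-0.0, 5.4, -0.0], [-0.0, 5.3, -0.0], [-0.0, 5.4, -0.0], [-0.0, 5.3, -0.1]]
end [0.4704 0.3083 0.215 ]
```

Emit:
send_rows --travel '[[-0.0304,0.0009,0.0205],[-0.0321,0.0009,0.0176],[-0.0336,0.0009,0.0146],[-0.0349,0.0009,0.0113],[-0.0358,0.0009,0.0081],[-0.0363,0.0009,0.0047],[-0.0366,0.001,0.0013],[-0.0366,0.0009,-0.0022]]' --delta_rot '[[0,5.3,0],[0,5.3,0],[0,5.4,0],[0,5.3,0],[0,5.4,0],[0,5.3,0],[0,5.4,0],[0,5.3,0]]' --hand '[0.087,0.087,0.087,0.087,0.087,0.087,0.087,0.087]' --grip_force 20

```text
time_s: 1.1
position: [0.3777, 0.4205, 0.219]
eef_rot: [-1.57, 0.0, 2.108]
contact_force: [0.4, 1.7, -0.2]
gripper_width: 0.0865
```

Emit:
send_rows --travel '[[-0.0362,0.001,-0.0055],[-0.0356,0.0009,-0.0089],[-0.0346,0.001,-0.0122],[-0.0332,0.0009,-0.0153],[0,0,0],[0,0,0],[0,0,0]]' --delta_rot '[[0,5.4,0],[0,5.3,0],[0,5.4,0],[0,5.3,0],[0,0,0],[0,0,0],[0,0,0]]' --hand '[0.087,0.087,0.087,0.087,0.087,0.087,0.087]'

```text
time_s: 1.98
position: [0.4702, 0.3093, 0.2154]
eef_rot: [-1.571, -0.0, 1.738]
contact_force: [0.3, 0.7, -0.9]
gripper_width: 0.0872
```

Run:
```python
from h import *
plan([(.4705,.3083,.118)],[6])
p,im,d=grab("wrist"); cv2.imwrite("pics/w1.png",im[...,::-1]); np.savez("wrist",im=im,d=d,P=cloud(p,d))
```

```text
t 1.975 [0.4702 0.3093 0.2154] [-1.571 -0.     1.738] F [ 0.3  0.7 -0.9] w 0.0872
travel [[-0.0002, 0.0162, -0.0], [-0.0002, 0.0162, -0.0], [-0.0002, 0.0162, -0.0], [-0.0002, 0.0163, -0.0001], [-0.0001, 0.0162, -0.0], [-0.0002, 0.0163, -0.0001]] 
rot [[-0.0, 0.0, 0.0], [-0.0, 0.0, 0.0], [-0.0, 0.0, 0.0], [-0.0, 0.0, 0.0], [-0.0, 0.1, 0.0], [-0.0, 0.0, 0.0]]
end [0.4705 0.3083 0.118 ]
```

View pics/w1.png

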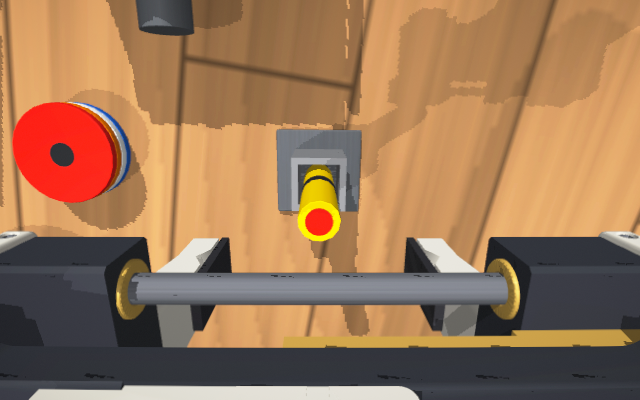

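The wrist view shows the stick's red top at (319,222), centred between the fingers with free space on both sides. I'll go down and grip it.

Emit:
send_rows --travel '[[0,0.016,0],[0,0.016,0],[0,0.016,0],[0,0.016,0],[0,0.016,0],[0,0.017,0],[0,0,0],[0,0,0]]' --delta_rot '[[0,0,0],[0,0,0],[0,0,0],[0,0,0],[0,0,0],[0,0,0],[0,0,0],[0,0,0]]' --hand '[0.087,0.087,0.087,0.087,0.087,0.087,0.087,0.087]'

```text
time_s: 3.02
position: [0.4709, 0.309, 0.1188]
eef_rot: [-1.571, -0.0, 1.737]
contact_force: [-0.4, 0.3, 0.6]
gripper_width: 0.0871
```

Emit:
send_rows --travel '[[0,0,0],[0,0,0],[0,0,0],[0,0,0],[0,0,0],[0,0,0],[0,0,0],[0,0,0]]' --delta_rot '[[0,0,0],[0,0,0],[0,0,0],[0,0,0],[0,0,0],[0,0,0],[0,0,0],[0,0,0]]' --hand '[0.06,0.04,0.02,0.02,0.02,0.02,0.02,0.02]' --grip_force 20

```text
time_s: 4.03
position: [0.4706, 0.3087, 0.1184]
eef_rot: [-1.571, 0.0, 1.737]
contact_force: [0.7, -0.3, -0.9]
gripper_width: 0.0276
```

Run:
```python
from h import *
# lift so the nose clears the handle (nose = TCP-0.112): TCP .30, over disc, then nose at .168
plan([(.4702,.309,.31),(.630,.0189,.31),(.630,.0189,.280)],[6,12,3])
```

```text
t 4.025 [0.4706 0.3087 0.1184] [-1.571  0.     1.737] F [ 0.7 -0.3 -0.9] w 0.0276
travel [[0.0001, -0.0319, 0.0001], [0.0, -0.0319, 0.0], [0.0001, -0.0319, 0.0001], [0.0, -0.032, 0.0], [0.0001, -0.0319, 0.0001], [0.0, -0.032, 0.0], [-0.026, 0.0, -0.0091], [-0.026, 0.0, -0.0091]] 
rot [[-0.0, 0.0, -0.0], [-0.0, 0.0, -0.0], [-0.0, 0.0, -0.0], [-0.0, 0.0, -0.0], [-0.0, 0.0, -0.0], [-0.0, 0.0, -0.0], [-0.0, 0.0, -0.0], [-0.0, 0.0, -0.0]]
travel [[-0.0261, 0.0, -0.0091], [-0.026, 0.0, -0.0091], [-0.0261, 0.0, -0.0091], [-0.026, 0.0, -0.0092], [-0.0261, 0.0, -0.0091], [-0.026, 0.0, -0.0092], [-0.0261, 0.0, -0.0091], [-0.026, 0.0, -0.0092]] 
rot [[-0.0, 0.0, -0.0], [-0.0, 0.0, -0.0], [-0.0, 0.0, -0.0], [-0.0, 0.0, -0.0], [-0.0, 0.0, -0.0], [-0.0, 0.0, -0.0], [-0.0, 0.0, -0.0], [-0.0, 0.0, -0.0]]
travel [[-0.0261, 0.0, -0.0091], [-0.026, 0.0, -0.0092], [-0.0, 0.01, 0.0], [-0.0, 0.01, 0.0], [-0.0, 0.01, 0.0]] 
rot [[-0.0, 0.0, -0.0], [-0.0, 0.0, -0.0], [-0.0, 0.0, -0.0], [-0.0, 0.0, -0.0], [-0.0, 0.0, -0.0]]
end [0.63   0.0189 0.28  ]
```

Emit:
send_rows --travel '[[0,-0.02,0],[0,-0.034,0],[0,-0.034,0],[0,-0.034,0],[0,-0.034,0],[0,-0.036,0],[-0.016,0,-0.0056],[-0.026,0,-0.0091]]' --delta_rot '[[0,0,0],[0,0,0],[0,0,0],[0,0,0],[0,0,0],[0,0,0],[0,0,0],[0,0,0]]' --hand '[0.02,0.02,0.02,0.02,0.02,0.02,0.02,0.02]'

```text
time_s: 5.03
position: [0.4918, 0.2694, 0.3098]
eef_rot: [-1.57, -0.0, 1.738]
contact_force: [0.4, -0.2, -1.9]
gripper_width: 0.0278
```

Emit:
send_rows --travel '[[-0.026,0,-0.0091],[-0.026,0,-0.0091],[-0.026,0,-0.0091],[-0.026,0,-0.0092],[-0.026,0,-0.0092],[-0.026,0,-0.0092],[-0.026,0,-0.0092],[-0.026,0,-0.0092]]' --delta_rot '[[0,0,0],[0,0,0],[0,0,0],[0,0,0],[0,0,0],[0,0,0],[0,0,0],[0,0,0]]' --hand '[0.02,0.02,0.02,0.02,0.02,0.02,0.02,0.02]'

```text
time_s: 6.02
position: [0.5986, 0.0754, 0.3091]
eef_rot: [-1.569, 0.0, 1.737]
contact_force: [0.3, -0.1, -1.4]
gripper_width: 0.0277
```

Emit:
send_rows --travel '[[-0.026,0,-0.0092],[-0.026,0,-0.0092],[-0.01,0,-0.0036],[0,0.008,0],[0,0.012,0],[0,0.01,0],[0,0,0],[0,0,0]]' --delta_rot '[[0,0,0],[0,0,0],[0,0,0],[0,0,0],[0,0,0],[0,0,0],[0,0,0],[0,0,0]]' --hand '[0.02,0.02,0.02,0.02,0.02,0.02,0.02,0.02]'

```text
time_s: 7.02
position: [0.6308, 0.0196, 0.2808]
eef_rot: [-1.571, 0.0, 1.738]
contact_force: [0.7, -0.5, -1.4]
gripper_width: 0.0276
```

Run:
```python
from h import *
s=observe(); print(s["position"],s["eef_rot"],s["gripper_width"])
p,im,d=grab("scene"); P=cloud(p,d); cv2.imwrite("pics/s2.png",im[80:280,180:480,::-1].repeat(2,0).repeat(2,1))
hsv=cv2.cvtColor(im,cv2.COLOR_RGB2HSV); q=P[(hsv[...,0]>20)&(hsv[...,0]<33)&(hsv[...,1]>180)&(P[...,2]>.165)&(P[...,2]<.35)&(np.hypot(P[...,0]-.63,P[...,1]-.019)<.08)]
for a in np.arange(.165,.34,.015):
    k=(q[:,2]>a)&(q[:,2]<=a+.015)
    if k.sum()>2: print(round(a,3),k.sum(),q[k].mean(0).round(4),q[k,1].min().round(4),q[k,1].max().round(4))
```

```text
[0.63080206 0.01956686 0.28077446] [-1.57123357e+00  1.54606604e-04  1.73761896e+00] 0.027646439484032954
0.165 17 [0.6409 0.019  0.1758] 0.0121 0.0259
0.18 32 [0.6421 0.0185 0.1879] 0.0096 0.0278
0.195 54 [0.6414 0.0181 0.2029] 0.0072 0.0344
0.21 57 [0.6421 0.0192 0.2178] 0.0071 0.0317
0.225 63 [0.6417 0.0189 0.2324] 0.007 0.0312
0.24 50 [0.6422 0.0186 0.2467] 0.0068 0.0307
0.255 20 [0.6413 0.0151 0.2651] 0.0066 0.0278
0.27 3 [0.6393 0.0093 0.2708] 0.0086 0.0108
```

View pics/s2.png

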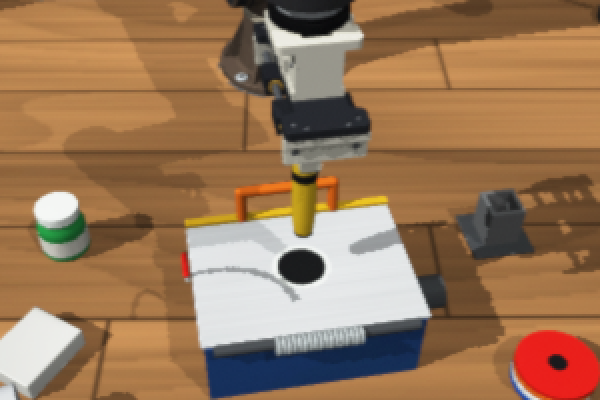

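The stick hangs upright above the disc: the crop shows its nose at (303,235) and the disc at (300,267). The measured axis is about (0.630, 0.019), the same as the disc centre. I'll hold for 1.75 s, then take it back.

Emit:
send_rows --travel '[[0,0,0],[0,0,0],[0,0,0],[0,0,0],[0,0,0],[0,0,0],[0,0,0],[0,0,0]]' --delta_rot '[[0,0,0],[0,0,0],[0,0,0],[0,0,0],[0,0,0],[0,0,0],[0,0,0],[0,0,0]]' --hand '[0.02,0.02,0.02,0.02,0.02,0.02,0.02,0.02]'

```text
time_s: 8.07
position: [0.6307, 0.0192, 0.2804]
eef_rot: [-1.571, 0.0, 1.737]
contact_force: [-0.1, -0.9, -1.2]
gripper_width: 0.0274
```

Emit:
send_rows --travel '[[0,0,0],[0,0,0],[0,0,0],[0,0,0],[0,0,0],[0,0,0],[0,0,0],[0,0,0]]' --delta_rot '[[0,0,0],[0,0,0],[0,0,0],[0,0,0],[0,0,0],[0,0,0],[0,0,0],[0,0,0]]' --hand '[0.02,0.02,0.02,0.02,0.02,0.02,0.02,0.02]'

```text
time_s: 9.07
position: [0.6307, 0.0193, 0.2805]
eef_rot: [-1.571, -0.0, 1.737]
contact_force: [-0.3, 0.2, -0.7]
gripper_width: 0.0271
```

Emit:
send_rows --travel '[[0,-0.01,0],[0,-0.02,0],[0.01,0,0.0036],[0.026,0,0.0092],[0.026,0,0.0092],[0.026,0,0.0092],[0.026,0,0.0092],[0.026,0,0.0092]]' --delta_rot '[[0,0,0],[0,0,0],[0,0,0],[0,0,0],[0,0,0],[0,0,0],[0,0,0],[0,0,0]]' --hand '[0.02,0.02,0.02,0.02,0.02,0.02,0.02,0.02]'

```text
time_s: 10.07
position: [0.5575, 0.1503, 0.31]
eef_rot: [-1.57, -0.0, 1.737]
contact_force: [-0.4, 0.1, -2.0]
gripper_width: 0.0276
```

Emit:
send_rows --travel '[[0.026,0,0.0092],[0.026,0,0.0091],[0.026,0,0.0091],[0.026,0,0.0091],[0.026,0,0.0091],[0.026,0,0.0091],[0.0,0,0.0],[0,0,0]]' --delta_rot '[[0,0,0],[0,0,0],[0,0,0],[0,0,0],[0,0,0],[0,0,0],[0,0,0],[0,0,0]]' --hand '[0.02,0.02,0.02,0.02,0.02,0.02,0.02,0.02]'

```text
time_s: 11.08
position: [0.4785, 0.2939, 0.3102]
eef_rot: [-1.57, 0.0, 1.738]
contact_force: [0.8, -0.8, -2.0]
gripper_width: 0.0278
```

Run:
```python
from h import *
plan([(.4706,.3087,.19),(.4706,.3087,.12)],[5,6])
```

```text
t 11.075 [0.4785 0.2939 0.3102] [-1.57   0.     1.738] F [ 0.8 -0.8 -2. ] w 0.0278
travel [[0.0032, 0.024, 0.0011], [0.0032, 0.0241, 0.001], [0.0032, 0.024, 0.0011], [0.0032, 0.0241, 0.001], [0.0031, 0.024, 0.0011], [0.0, 0.0117, -0.0], [0.0, 0.0117, -0.0], [0.0, 0.0117, -0.0]] 
rot [[-0.0, 0.0, -0.0], [-0.0, 0.0, -0.0], [-0.0, 0.0, -0.0], [-0.0, 0.0, -0.0], [-0.0, 0.1, -0.0], [-0.0, -0.0, -0.0], [-0.0, -0.0, -0.0], [-0.0, -0.0, -0.0]]
travel [[0.0, 0.0116, -0.0], [0.0, 0.0117, -0.0], [0.0, 0.0116, -0.0001]] 
rot [[-0.0, -0.0, -0.0], [-0.0, -0.0, -0.0], [-0.0, -0.0, -0.0]]
end [0.4706 0.3087 0.12  ]
```

Emit:
send_rows --travel '[[0.008,0.01,0.0027],[0.0079,0.026,0.0026],[0,0.026,0],[0,0.026,0],[0,0.026,0],[0,0.006,0],[0,0,0],[0,0,0]]' --delta_rot '[[0,0,0],[0,0,0],[0,0,0],[0,0,0],[0,0,0],[0,0,0],[0,0,0],[0,0,0]]' --hand '[0.02,0.02,0.02,0.02,0.02,0.02,0.02,0.02]'

```text
time_s: 12.08
position: [0.4715, 0.3091, 0.1915]
eef_rot: [-1.572, -0.001, 1.737]
contact_force: [-0.0, 1.0, -0.5]
gripper_width: 0.0274
```

Run:
```python
from h import *
plan([(.4706,.3087,.119)],[6])
```

```text
t 12.075 [0.4715 0.3091 0.1915] [-1.572e+00 -1.000e-03  1.737e+00] F [-0.   1.  -0.5] w 0.0274
travel [[-0.0001, 0.0121, 0.0002], [-0.0, 0.0121, 0.0002], [-0.0001, 0.0121, 0.0002], [-0.0, 0.0121, 0.0002], [-0.0001, 0.0121, 0.0002], [-0.0, 0.012, 0.0001]] 
rot [[0.0, 0.0, 0.0], [0.0, 0.0, 0.0], [0.0, 0.0, 0.0], [0.0, 0.0, 0.0], [0.0, 0.0, 0.0], [0.1, 0.0, 0.1]]
end [0.4706 0.3087 0.119 ]
```

Emit:
send_rows --travel '[[0,0.012,0.0005],[0,0.012,0.0005],[0,0.012,0],[0,0.012,0],[0,0.012,0],[0,0.012,0],[0,0,0],[0,0,0]]' --delta_rot '[[0,0,0],[0,0,0],[0,0,0],[0,0,0],[0,0,0],[0,0,0],[0,0,0],[0,0,0]]' --hand '[0.02,0.02,0.02,0.02,0.02,0.02,0.02,0.02]'

```text
time_s: 13.08
position: [0.47, 0.3085, 0.1182]
eef_rot: [-1.571, 0.0, 1.737]
contact_force: [-0.5, 0.3, -1.7]
gripper_width: 0.0276
```

Emit:
send_rows --travel '[[0,0,0],[0,0,0],[0,0,0],[0,0,0],[0,0,0],[0,0,0],[0,0,0],[0,0,0]]' --delta_rot '[[0,0,0],[0,0,0],[0,0,0],[0,0,0],[0,0,0],[0,0,0],[0,0,0],[0,0,0]]' --hand '[0.032,0.04,0.055,0.07,0.085,0.087,0.087,0.087]'

```text
time_s: 14.08
position: [0.47, 0.3086, 0.1185]
eef_rot: [-1.571, 0.0, 1.737]
contact_force: [0.1, 0.4, 0.4]
gripper_width: 0.0865
```

Emit:
send_rows --travel '[[0,0,0],[0,0,0],[0,-0.015,0],[0,-0.025,0],[0,-0.03,0],[0,-0.03,0],[0,-0.01,0],[0,0,0]]' --delta_rot '[[0,0,0],[0,0,0],[0,0,0],[0,0,0],[0,0,0],[0,0,0],[0,0,0],[0,0,0]]' --hand '[0.087,0.087,0.087,0.087,0.087,0.087,0.087,0.087]'

```text
time_s: 15.08
position: [0.4701, 0.3088, 0.2293]
eef_rot: [-1.572, -0.001, 1.737]
contact_force: [0.1, -0.6, -0.3]
gripper_width: 0.0871
```

Run:
```python
from h import *
plan([(.532,.0027,.215)],[12])
p,im,d=grab("scene"); P=cloud(p,d); cv2.imwrite("pics/s3.png",im[80:280,180:480,::-1].repeat(2,0).repeat(2,1))
hsv=cv2.cvtColor(im,cv2.COLOR_RGB2HSV); q=P[(hsv[...,0]<35)&(hsv[...,1]>150)&(P[...,2]>.075)&(P[...,2]<.18)&(np.hypot(P[...,0]-.47,P[...,1]-.308)<.04)]
for a in np.arange(.075,.18,.015):
    k=(q[:,2]>a)&(q[:,2]<=a+.015)
    if k.sum()>2: print(round(a,3),k.sum(),q[k].mean(0).round(4),q[k,1].min().round(4),q[k,1].max().round(4))
```

```text
t 15.075 [0.4701 0.3088 0.2293] [-1.572e+00 -1.000e-03  1.737e+00] F [ 0.1 -0.6 -0.3] w 0.0871
travel [[-0.026, 0.0012, -0.0009], [-0.026, 0.0012, -0.0009], [-0.026, 0.0012, -0.0009], [-0.026, 0.0011, -0.0009], [-0.026, 0.0012, -0.0008], [-0.026, 0.0011, -0.0009], [-0.026, 0.0012, -0.0008], [-0.026, 0.0011, -0.0009]] 
rot [[0.0, 0.0, 0.0], [0.0, 0.0, 0.0], [0.0, 0.0, 0.0], [0.0, 0.0, 0.0], [0.0, 0.0, 0.0], [0.0, 0.0, 0.0], [0.0, 0.0, 0.0], [0.0, 0.0, 0.0]]
travel [[-0.026, 0.0012, -0.0008], [-0.026, 0.0011, -0.0009], [-0.0261, 0.0012, -0.0008], [-0.026, 0.0011, -0.0009]] 
rot [[0.0, 0.0, 0.0], [0.0, 0.0, 0.0], [0.0, 0.0, 0.0], [0.1, 0.0, 0.1]]
end [0.532  0.0027 0.215 ]
0.075 35 [0.48   0.3043 0.0823] 0.296 0.3171
0.09 27 [0.4793 0.3033 0.0992] 0.2956 0.3182
0.105 40 [0.4797 0.3047 0.112 ] 0.2953 0.3178
0.12 45 [0.4794 0.3046 0.1273] 0.2954 0.3184
0.135 42 [0.4794 0.3045 0.1424] 0.2951 0.3187
0.15 56 [0.4784 0.3054 0.1591] 0.2957 0.3184
0.165 38 [0.4717 0.3063 0.1663] 0.2938 0.3198
```

View pics/s3.png

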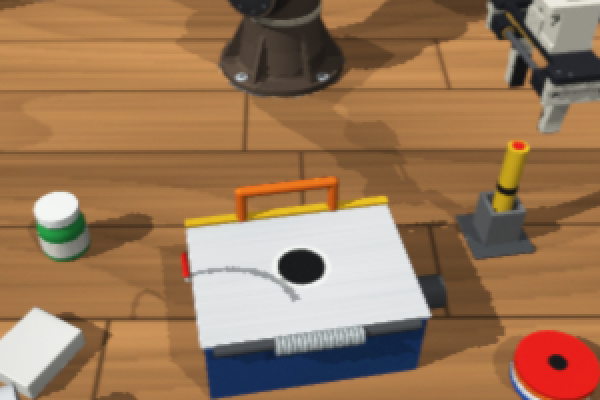

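The crop shows the stick upright in the cradle at (512,180), with its measured position the same as before and the fingers clear of it. I'll go over the handle next.

Emit:
send_rows --travel '[[-0.014,0,-0.0005],[-0.032,0.001,-0.001],[-0.04,0.001,-0.0013],[-0.04,0.001,-0.0013],[-0.04,0.001,-0.0013],[-0.04,0.002,-0.0013],[-0.04,0.002,-0.0013],[-0.036,0.002,-0.0013]]' --delta_rot '[[0,0,0],[0,0,0],[0,0,0],[0,0,0],[0,0,0],[0,0,0],[0,0,0],[0,0,0]]' --hand '[0.087,0.087,0.087,0.08,0.07,0.06,0.06,0.06]'

```text
time_s: 16.12
position: [0.5252, 0.0298, 0.2175]
eef_rot: [-1.569, 0.0, 1.737]
contact_force: [0.7, -0.5, 0.7]
gripper_width: 0.0602
```

Emit:
send_rows --travel '[[-0.02,0.002,-0.001],[-0.01,0.002,-0.0003],[0,0,0],[0,0,0]]' --delta_rot '[[0,0,0],[0,0,0],[0,0,0],[0,0,0]]' --hand '[0.06,0.06,0.06,0.06]'

```text
time_s: 16.62
position: [0.532, 0.0031, 0.2143]
eef_rot: [-1.571, 0.0, 1.738]
contact_force: [-0.1, 0.2, 0.2]
gripper_width: 0.0602
```

Run:
```python
from h import *
plan([(.5315,.0027,.134)],[6])
p,im,d=grab("wrist"); P=cloud(p,d); cv2.imwrite("pics/w4.png",im[...,::-1])
hsv=cv2.cvtColor(im,cv2.COLOR_RGB2HSV); q=P[(hsv[...,0]<13)&(hsv[...,1]>180)&(P[...,2]>.135)&(P[...,2]<.17)&(np.hypot(P[...,0]-.531,P[...,1]-.003)<.08)]
print(len(q),q.mean(0),q.max(0),q.min(0))
```

```text
t 16.625 [0.532  0.0031 0.2143] [-1.571  0.     1.738] F [-0.1  0.2  0.2] w 0.0602
travel [[-0.0, 0.0134, 0.0001], [-0.0001, 0.0134, 0.0001], [-0.0, 0.0134, 0.0001], [-0.0001, 0.0134, 0.0001], [-0.0, 0.0134, 0.0001], [-0.0001, 0.0133, 0.0]] 
rot [[-0.0, 0.0, -0.0], [-0.0, 0.0, -0.0], [-0.0, 0.0, -0.0], [-0.0, 0.0, -0.0], [-0.0, 0.0, -0.0], [-0.0, 0.1, -0.0]]
end [0.5315 0.0027 0.134 ]
1 [ 0.53822742 -0.06252087  0.15120529] [ 0.53822742 -0.06252087  0.15120529] [ 0.53822742 -0.06252087  0.15120529]
```

View pics/w4.png

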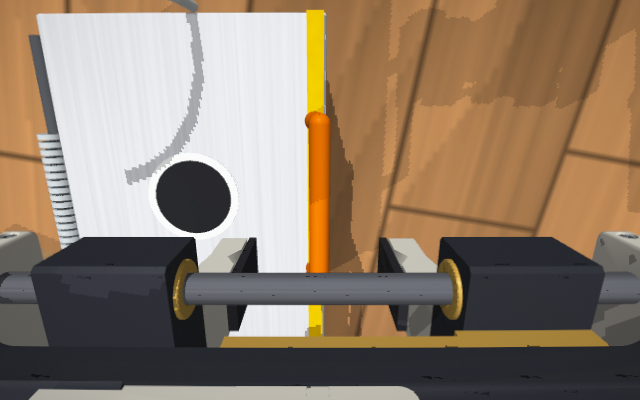

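The wrist view shows the orange bar at column 319, vertical and centred between the fingers. I'll go down and pinch it.

Emit:
send_rows --travel '[[0,0.013,0],[0,0.014,0],[0,0.014,0],[0,0.014,0],[0,0.014,0],[0,0.011,0],[0,0,0],[0,0,0]]' --delta_rot '[[0,0,0],[0,0,0],[0,0,0],[0,0,0],[0,0,0],[0,0,0],[0,0,0],[0,0,0]]' --hand '[0.06,0.06,0.06,0.06,0.06,0.06,0.06,0.06]'

```text
time_s: 17.68
position: [0.5324, 0.0027, 0.1348]
eef_rot: [-1.571, 0.0, 1.737]
contact_force: [-0.1, 0.5, 0.5]
gripper_width: 0.0601
```

Emit:
send_rows --travel '[[0,0,0],[0,0,0],[0,0,0],[0,0,0],[0,0,0],[0,0,0],[0,0,0],[0,0,0]]' --delta_rot '[[0,0,0],[0,0,0],[0,0,0],[0,0,0],[0,0,0],[0,0,0],[0,0,0],[0,0,0]]' --hand '[0.05,0.035,0.02,0.01,0.005,0.005,0.005,0.005]' --grip_force 12

```text
time_s: 18.68
position: [0.531, 0.0024, 0.1342]
eef_rot: [-1.569, -0.0, 1.737]
contact_force: [-5.8, 1.4, 3.0]
gripper_width: 0.013
```

Run:
```python
from h import *
s=observe(); print(s["position"],s["contact_force"],s["gripper_width"])
# handle rel hinge at angle a: (box x, z)
f=lambda a: np.array([-200*np.cos(a)+50*np.sin(a), 200*np.sin(a)+50*np.cos(a)])
A=np.r_[np.linspace(0,1.08,25)]
B=np.linspace(1.08,.78,9)
for X in (A,B):
    h=np.array([f(a) for a in X]); d=np.diff(h,axis=0)/1000
    # tool: z = -box x, y = down
    print([[0,round(-b,4),round(-a,4)] for a,b in d])
```

```text
[0.53099592 0.0024014  0.13419449] [-5.80834904  1.44691041  3.03811151] 0.013012698155433605
[[0, np.float64(-0.0089), np.float64(-0.0025)], [0, np.float64(-0.0088), np.float64(-0.0029)], [0, np.float64(-0.0087), np.float64(-0.0032)], [0, np.float64(-0.0085), np.float64(-0.0036)], [0, np.float64(-0.0084), np.float64(-0.004)], [0, np.float64(-0.0082), np.float64(-0.0044)], [0, np.float64(-0.008), np.float64(-0.0047)], [0, np.float64(-0.0077), np.float64(-0.0051)], [0, np.float64(-0.0075), np.float64(-0.0054)], [0, np.float64(-0.0073), np.float64(-0.0058)], [0, np.float64(-0.007), np.float64(-0.0061)], [0, np.float64(-0.0067), np.float64(-0.0064)], [0, np.float64(-0.0064), np.float64(-0.0067)], [0, np.float64(-0.0061), np.float64(-0.007)], [0, np.float64(-0.0058), np.float64(-0.0073)], [0, np.float64(-0.0055), np.float64(-0.0075)], [0, np.float64(-0.0051), np.float64(-0.0077)], [0, np.float64(-0.0048), np.float64(-0.008)], [0, np.float64(-0.0044), np.float64(-0.0082)], [0, np.float64(-0.004), np.float64(-0.0084)], [0, np.float64(-0.0036), np.float64(-0.0085)], [0, np.float64(-0.0033), np.float64(-0.0087)], [0, np.float64(-0.0029), np.float64(-0.0088)], [0, np.float64(-0.0025), np.float64(-0.0089)]]
[[0, np.float64(0.002), np.float64(0.0075)], [0, np.float64(0.0023), np.float64(0.0074)], [0, np.float64(0.0026), np.float64(0.0073)], [0, np.float64(0.0028), np.float64(0.0072)], [0, np.float64(0.0031), np.float64(0.0071)], [0, np.float64(0.0034), np.float64(0.007)], [0, np.float64(0.0036), np.float64(0.0068)], [0, np.float64(0.0039), np.float64(0.0067)]]
```

Emit:
send_rows --travel '[[0,-0.0089,-0.0015],[0,-0.0088,-0.0029],[0,-0.0087,-0.0032],[0,-0.0085,-0.0036],[0,-0.0084,-0.004],[0,-0.0082,-0.0044],[0,-0.008,-0.0047],[0,-0.0077,-0.0051]]' --delta_rot '[[0,0,0],[0,0,0],[0,0,0],[0,0,0],[0,0,0],[0,0,0],[0,0,0],[0,0,0]]' --hand '[0.005,0.005,0.005,0.005,0.005,0.005,0.005,0.005]'

```text
time_s: 19.68
position: [0.5599, 0.0072, 0.2023]
eef_rot: [-1.568, 0.0, 1.737]
contact_force: [-9.6, 0.0, 3.5]
gripper_width: 0.0133
```

```bash
cat >> h.py <<'E'
def lidangle():
    s=observe(); c,sn=np.cos(np.radians(9.5)),np.sin(np.radians(9.5))
    hx=np.array([.630,.0188])+.1*np.array([c,sn]); g=s["position"]+[0,0,.0155]  # bar centre vs TCP at grasp
    x=(g[:2]-hx)@[c,sn]; z=g[2]-.1
    print("tool: bar at",round(x,4),round(z,4),"r",round(np.hypot(x,z),4),"angle",round(np.arctan2(z,-x)-np.arctan2(50,200),3),"F",s["contact_force"].round(1),"w",s["gripper_width"].round(4))
def lidplane(name="scene"):
    p,im,d=grab(name); P=cloud(p,d); hsv=cv2.cvtColor(im,cv2.COLOR_RGB2HSV)
    c,sn=np.cos(np.radians(9.5)),np.sin(np.radians(9.5)); hx=np.array([.630,.0188])+.1*np.array([c,sn])
    q=P[(d>0)&(hsv[...,1]<60)&(hsv[...,2]>110)]; X=(q[:,:2]-hx)@[c,sn]; Y=(q[:,:2]-hx)@[-sn,c]; Z=q[:,2]-.1
    r=np.hypot(X,Z); a=np.arctan2(Z-0,-X); k=(abs(Y)<.125)&(r>.06)&(r<.2)&(Z>-.01)&(X<.05)
    a=a[k]-np.arcsin(.008/r[k]); hst,e=np.histogram(a,np.arange(-.1,1.6,.02)); i=hst.argmax(); print("lid from depth",k.sum(),hst[i],np.median(a[abs(a-e[i]-.01)<.04]))
    return im
E
python3 -c "
from h import *
lidangle(); lidplane()"
```

```text
Traceback (most recent call last):
  File "h.py", line 29, in lidangle
    print("tool: bar at",round(x,4),round(z,4),"r",round(np.hypot(x,z),4),"angle",round(np.arctan2(z,-x)-np.arctan2(50,200),3),"F",s["contact_force"].round(1),"w",s["gripper_width"].round(4))
                                                                                                                                                                   ^^^^^^^^^^^^^^^^^^^^^^^^
AttributeError: 'float' object has no attribute 'round'
```

```bash
sed -i 's/s\["gripper_width"\].round(4)/round(s["gripper_width"],4)/' h.py
python3 -c "
from h import *
lidangle(); lidplane()"
```

```text
tool: bar at -0.1711 0.1178 r 0.2077 angle 0.358 F [-9.6  0.   3.5] w 0.0133
lid from depth 4836 2385 0.33510129929061
```

Emit:
send_rows --travel '[[0,-0.0075,-0.0046],[0,-0.0073,-0.0058],[0,-0.007,-0.0061],[0,-0.0067,-0.0064],[0,-0.0064,-0.0067],[0,-0.0061,-0.007],[0,-0.0058,-0.0073],[0,-0.0055,-0.0075]]' --delta_rot '[[0,0,0],[0,0,0],[0,0,0],[0,0,0],[0,0,0],[0,0,0],[0,0,0],[0,0,0]]' --hand '[0.005,0.005,0.005,0.005,0.005,0.005,0.005,0.005]'

```text
time_s: 20.72
position: [0.6117, 0.0157, 0.2567]
eef_rot: [-1.572, 0.001, 1.738]
contact_force: [-7.3, 1.0, 8.6]
gripper_width: 0.0134
```

```bash
python3 -c "
from h import *
lidangle(); lidplane()"
```

```text
tool: bar at -0.1186 0.1722 r 0.209 angle 0.723 F [-7.3  1.   8.6] w 0.0134
lid from depth 5607 2781 0.7027277068405481
```

Emit:
send_rows --travel '[[0,-0.0061,-0.0067],[0,-0.0048,-0.008],[0,-0.0044,-0.0082],[0,-0.004,-0.0084],[0,-0.0036,-0.0085],[0,-0.0033,-0.0087],[0,-0.0029,-0.0088],[0,-0.0025,-0.0089]]' --delta_rot '[[0,0,0],[0,0,0],[0,0,0],[0,0,0],[0,0,0],[0,0,0],[0,0,0],[0,0,0]]' --hand '[0.005,0.005,0.005,0.005,0.005,0.005,0.005,0.005]'

```text
time_s: 21.78
position: [0.6779, 0.0268, 0.2856]
eef_rot: [-1.571, 0.0, 1.737]
contact_force: [0.1, -3.6, 1.6]
gripper_width: 0.0135
```

```bash
python3 -c "
from h import *
lidangle(); im=lidplane(); cv2.imwrite('pics/s5.png',im[80:280,180:480,::-1].repeat(2,0).repeat(2,1))"
```

```text
tool: bar at -0.0514 0.2011 r 0.2076 angle 1.075 F [ 0.1 -3.6  1.6] w 0.0135
lid from depth 5375 3047 1.0649302219897019
```

View pics/s5.png

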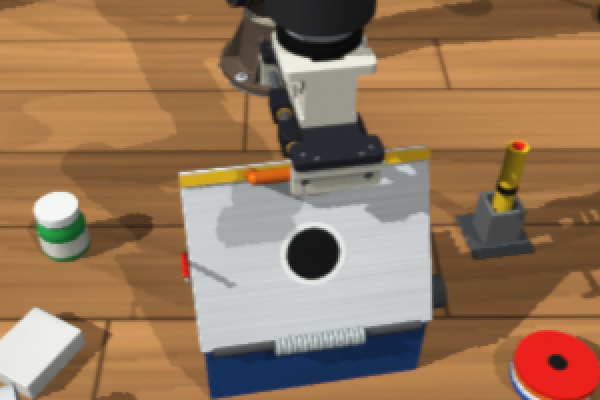

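The lid stands at about 1.07 rad by both measures, past balance. The crop shows it tilted with its near edge at rows 150–180, and the fingers on the orange bar at (330,175). I'll bring it back to about 0.78 rad.

Emit:
send_rows --travel '[[0,0,0],[0,0.002,0.0075],[0,0.0023,0.0074],[0,0.0026,0.0073],[0,0.0028,0.0072],[0,0.0031,0.0071],[0,0.0034,0.007],[0,0.0036,0.0068]]' --delta_rot '[[0,0,0],[0,0,0],[0,0,0],[0,0,0],[0,0,0],[0,0,0],[0,0,0],[0,0,0]]' --hand '[0.005,0.005,0.005,0.005,0.005,0.005,0.005,0.005]'

```text
time_s: 22.82
position: [0.6269, 0.0188, 0.2655]
eef_rot: [-1.571, -0.0, 1.737]
contact_force: [-0.1, -3.3, -0.5]
gripper_width: 0.0133
```

Emit:
send_rows --travel '[[0,0.0039,0.0067],[0,0,0],[0,0,0],[0,0,0],[0,0,0],[0,0,0],[0,0,0]]' --delta_rot '[[0,0,0],[0,0,0],[0,0,0],[0,0,0],[0,0,0],[0,0,0],[0,0,0]]' --hand '[0.005,0.005,0.005,0.005,0.005,0.005,0.005]'

```text
time_s: 23.7
position: [0.6209, 0.0178, 0.262]
eef_rot: [-1.571, -0.0, 1.737]
contact_force: [-1.1, 2.1, 2.4]
gripper_width: 0.0133
```

```bash
python3 -c "
from h import *
lidangle(); im=lidplane(); cv2.imwrite('pics/s6.png',im[80:280,180:480,::-1].repeat(2,0).repeat(2,1)); lidplane(); lidplane('top')"
```

```text
tool: bar at -0.1091 0.1775 r 0.2083 angle 0.774 F [-1.1  2.1  2.4] w 0.0133
lid from depth 5663 2612 0.7575721892221056
lid from depth 5656 2607 0.757573630183923
lid from depth 1897 1027 0.7610008300746464
```

View pics/s6.png

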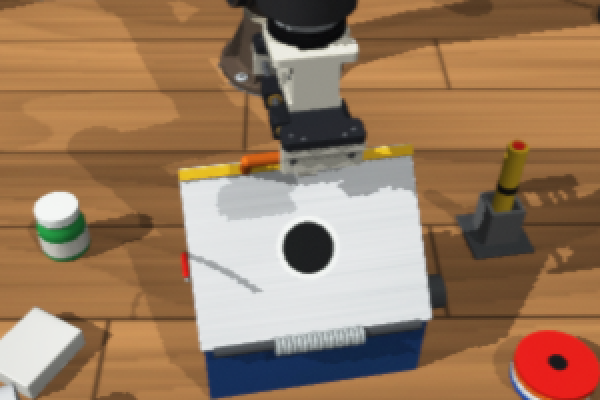

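The lid is held at 0.76–0.77 rad, inside the 0.65–0.89 band. In the crop the fingers pinch the bar at (320,155), the stick stands in its cradle at (512,180), and the jar, pads and stone are where they were. I'll hand it in.

```bash
python3 -c "
from h import *
print(observe()['joint_vel'].round(3)); finish_job()"
```

```text
[-0.     0.    -0.001 -0.002  0.001 -0.001]
the job is handed in; nothing more can be done
```

The job is handed in at about 24 s of the 72 s allowed, with the gripper still holding the lid just below its balance point. The program gave no verdict, so these are my own last checks:

- **Heat check:** I held the stick nose down about 6 cm above the black disc for about 2 s. Its measured axis was within about 2 mm of the disc centre.
- **Thermometer back:** It stands upright in the cradle, let go, at the same measured position as at the start.
- **Lid raised:** It reached about 1.07 rad; the tool position gave 1.075 and the depth image 1.065.
- **Lid held:** It is held still at about 0.76–0.77 rad (tool position 0.774, depth images 0.758 and 0.761), inside the 0.65–0.89 band. The fingers were closed on the bar at 13 mm with the arm at rest.
- **Jar, pads and stone:** They looked unmoved in the last picture, but I did not measure their positions.

No check failed. The two lid-angle measures differed by 0.01–0.02 rad. The wrist force reached about 11 N while lifting, because the arc I commanded was 1–2 mm off, so I shifted the path to relieve it.

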